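# Nest the embossing plate in the die tray

### The arm

A 6-joint arm with a two-finger parallel gripper is mounted at the origin on a cart in front of the work surface, level with it; the furniture and walls round the work are solid. World frame = base frame: x ahead of the robot, y to its left, z up, the work surface at z = 0. Lengths are in m, angles in rad, forces in N, time in s.
With the tool pointing down it reaches from about 0.35 to 0.975 m from the base axis. Payload 4.9 kg.
Tool frame: the origin (TCP) lies midway between the tips of the shut fingers; the grasp point (between the pads) lies 19 mm behind it; z points along the fingers, y is the line along which they close (so a half turn about z gives the same grasp; the last joint's range is limited). The gripper opens to 85 mm and grips with 20 to 120 N. Pads are 22 mm wide; open, the fingers measure 114 mm over their backs; the gripper's body (76 mm by 85 mm) begins 54 mm behind the grasp point. The pads swing forward as they close: fully open they stand 13 mm farther back than shut.
Start: joints at [-1.234, 0.053, 1.613, -0, 1.476, -0.119], TCP at [0.275, -0.561, 0.196] pointing down, gripper open.
Joint ranges: [-3.01, 3.01], [-1.01, 2.22], [0.06, 2.58], [-1.02, 4.17], [0.09, 2.62], [-3.14, 3.14]. Speed limits (rad/s): [2.57, 2.57, 3.14, 3.14, 3.14, 3.14].

### API

Orientations are given as a rotation vector (axis times angle).
In Python, from station import ctrl gives the robot as it stands.
- The arm moves only by the shell command python3 -m handwheel 'ROWS' [FORCE]. ROWS is JSON, a list of rows, each an object with "gripper": the gripper command: -1 is fully open, 1 is shut, values between are in proportion; "offset": the shift along the tool's x, y, z in mm, a list of three; "rotation": the turn, a rotation vector about the tool's x, y, z in rad, a list of three. A call has exactly 8 rows; each row is the pose to reach, as a shift and turn from the pose commanded when the call began, along the tool's axes at that moment; what a row does not reach only later rows make up. A row lasts 1/8 s, in which the tool goes at most 62.5 mm and 10.7 degrees, less where a joint would pass 70% of its speed; a pose out of reach is approached as far as the arm can. A call with a gripper value outside its range is refused whole. The fingers move at their own pace and stop on an object; FORCE is the grip in N (left out, the last holds). Time passes only in rows, so rows that repeat a pose let the fingers close, or fill a call up. It gives the time, the measured TCP pose, the force, the opening and the grip force at its end, in the units of the state.
- ctrl.get_obs(): the state, without advancing time (a new reading comes with each control period).
- ctrl.get_image(name): name is "side" or "top" or "wrist"; returns a dict with "image" (384x512x3 uint8, red, green, blue), "fovy" (degrees; the focal length in pixels is half the picture's height over the tangent of half this angle, whatever the lens; pixels are square), "cx", "cy" (the principal point, pixels), "xyz" and "attitude" of the camera in the world. Camera axes: x right, y up, looking along -z (the intrinsics and any distortion apply to the point x, -y, -z); pixel columns grow to the right and rows downward; lengths in m; the calibration is good to about 2 mm. A picture is of the moment at which its call begins. There is no depth.
- ctrl.finish_job(): hands the job in; it is judged then, once.
The state is a dict: "t": time; "q": joint angles; "dq": joint speeds; "effort": joint torques, N m; "tool_pos": TCP position; "tool_rot": TCP orientation; "contact_force": force on the tool from outside, world axes, zero at the start; "wrist_torque": the same for the moment, N m; "opening": finger opening in m; "grip_force": force on a finger pad.
Only numpy, scipy, OpenCV 4.12 (cv2) and the standard library are available. Lean on these libraries where they do the work, as an engineer would, in place of code of your own. Each camera call takes 0.05 s, during which the arm holds its last target. There are 200 camera calls.

### The job

Load the brass embossing plate into the press's die tray with your fingertips only: it is slid, never picked up off the tray's bed. Push the plate square against the long fence near the open end of the tray where it lies, then, keeping it against the fence all the way, drag it along into the corner nest, under the hold-down bridge, until it is fully home against both the fence and the end stop. Then push the swing gate's upright peg round until the gate is fully shut behind the plate, back off, and leave the tools lying about undisturbed.

Things in the scene. Friction and masses are not known exactly. Their poses are not given: they have to be found in the camera images.
- tray: Die tray, fixed to the bench: flat grey cast bed 12 mm thick with steel parts on it. Origin at the bed's underside (bench level); x to the fence (away from the robot, within 0.3 rad), y along the fence to the nest (robot's left), z up. In this frame, mm: bed x -80 to 70, y -155 to 130, top z 12. All tray figures below are in this frame. The plate is fully home with its centre at x 27, y 73.
- fence_line (a point): Point on the fence's inner face, at bed level, at x 47, y -85 mm in the tray's frame. The fence is a straight steel bar along y, inner face x 47, 16 mm thick, from y -150 to 125, top z 22.5 mm.
- nest_corner (a point): Inner corner of fence and end stop at bed level: x 47, y 103 mm. Across from the fence a short cheek (inner face x 4, 14 thick) runs from the stop to y 67, its splayed lead-in to y 57: a nest 43 mm wide. Stop and cheek tops z 22.5. A dark bridge roofs the nest from y 91 to 117, underside z 22.5, top 26.5 mm (screws to 29), so the plate enters only by sliding.
- plate: Loose brass embossing plate, 40 x 60 x 8 mm (x, y, z), about 160 g, with a rim and round medallions in low relief on top; origin at the centre of its underside, long side along its y; half a turn makes no difference. It starts on the bed at the open (-y) end (centre y -105 to -75 mm), its centre 52 to 77 mm from the fence's face, up to 0.35 rad askew. It slides easily on bed and fence (friction 0.25).
- gate (a joint): Angle a of the swing gate, rad: 0 = shut (stop), arm across the nest's mouth pointing at the fence, 1.5 mm behind a seated plate; 2.6 = wide open (stop). Starts 2.2 to 2.6. In the tray's frame the arm points along (cos a, -sin a), so in shutting the peg swings by way of -y and comes home moving in +y. Stays where left; about 1.3 N at the peg. A plate not home blocks it.
- gate_peg (a point): On the axis of the gate's upright round steel peg, 11 mm across, 46 mm from the pivot, standing from z 20.5 up to z 48.5 mm over the bench; this point is at its top. The peg stands on the gate's flat arm, 12 mm wide, 56 mm long from the pivot, top z 20.5 mm.
- gate_pivot (a point): The gate's upright pivot axis at bed level, x -16, y 35.5 mm in the tray's frame. Its round boss is 18 mm across, top at z 24.5 mm.
- mallet: Beech mallet, 238 mm long with a 90 x 58 mm head, lying behind the tray. Bystander.
- iron: Steel pricking iron, 24 x 102 x 10 mm, lying to the right of the tray. Bystander.
- awl: Stitching awl with a wooden handle, 138 mm long and 25 mm thick, on the bench to the right and in front of the tray. Bystander.
- spool: Thread spool, 40 x 59 x 55 mm, standing to the left of the tray. Bystander.
Things that resemble listed ones, but are neither listed nor needed, are in the scene too. Several things have the shape of the plate; the one meant has the colours described above.

How it is judged:
By the outcome, as a careful person would: the job done as asked, in the order asked, and still so for the second after the job is handed in, with the robot touching nothing.
It also fails if it takes over 54 s, if anything falls off the work surface, if the arm or the gripper's body presses on something with over 40 N, if the wrist force passes 120 N, or if a joint passes its speed limit or range.

## Working session

There is one attempt and no reset: what is moved stays moved. The work goes in short steps, Python scripts to look and compute and a shell command to move; the robot and the scene stay as the last step left them, time stands still between calls to the robot, and variables do not carry over. Pictures are saved under pics/ and viewed, at most 10 in all, crops included, and the job is handed in when it is done.

```bash
ls; mkdir -p pics; python3 - <<'E'
from station import ctrl
import cv2
for n in("top","side"):
    d=ctrl.get_image(n); cv2.imwrite(f"pics/{n}0.png",d["image"][:,:,::-1]); print({k:v for k,v in d.items() if k!="image"})
o=ctrl.get_obs(); print(o)
E
```

```text
pics
{'fovy': 51.659498475597076, 'cx': 249.46000382401803, 'cy': 186.72827388161394, 'xyz': array([ 0.48646937, -0.02598724,  1.23941382]), 'attitude': array([ 0.06892406, -0.06161504, -1.55876384])}
{'fovy': 42.04380016440646, 'cx': 251.40350426034533, 'cy': 196.42455515312432, 'xyz': array([ 0.63564591, -1.18514527,  0.59360956]), 'attitude': array([1.14986303, 0.02360689, 0.05867072])}
{'t': 0.1, 'q': array([-1.23403249e+00,  5.32811022e-02,  1.61414094e+00,  3.51490131e-05,
        1.47600767e+00, -1.18983576e-01]), 'dq': array([ 0.00116498, -0.00135419, -0.00368545, -0.00071706, -0.00116614,
        0.00154784]), 'effort': array([-3.65291389e-04, -3.94910073e+01, -3.71360350e+01, -7.39865914e-05,
        3.97666823e-03, -2.67874320e-06]), 'tool_pos': array([ 0.27489623, -0.56060745,  0.19510147]), 'tool_rot': array([-3.05859767e+00, -7.09288311e-01,  2.58812799e-04]), 'contact_force': array([ 0.24118188, -0.02792806, -0.33131711]), 'wrist_torque': array([-0.01386448,  0.04114762,  0.00152486]), 'grip_force': 0.0, 'opening': 0.08541212048440845}
```

```bash
python3 -c "
import cv2
a=cv2.imread('pics/top0.png');cv2.imwrite('pics/top0b.png',cv2.resize(a,(768,576),interpolation=cv2.INTER_CUBIC))"
```

```text
(no output)
```

View pics/top0b.png

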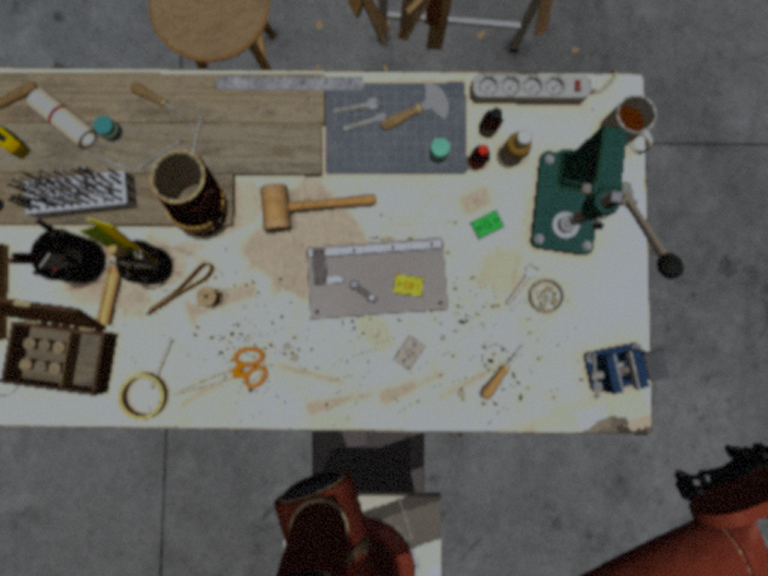

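The top view (768-wide picture) shows the tray at about (377,278), with the fence along its upper edge and the nest at its left end. The gate and peg are near (360,290). There are three plate-shaped things: yellow/brass at (408,286) on the bed, green at (487,223) and grey at (408,352) on the bench. The one at (408,286) fits the brass colour and the open end of the tray. I'll confirm it in a crop.

```bash
cat > h.py <<'E'
import numpy as np, cv2
from scipy.spatial.transform import Rotation as R
from station import ctrl
def cam(d):
    f=192/np.tan(np.radians(d["fovy"]/2)); Rc=R.from_rotvec(d["attitude"]).as_matrix(); return f,Rc
def unproj(d,uv,z):
    f,Rc=cam(d); uv=np.atleast_2d(uv).astype(float)
    v=np.c_[(uv[:,0]-d["cx"])/f,-(uv[:,1]-d["cy"])/f,-np.ones(len(uv))]@Rc.T
    return d["xyz"]+v*((z-d["xyz"][2])/v[:,2])[:,None]
def proj(d,P):
    f,Rc=cam(d); p=(np.atleast_2d(P)-d["xyz"])@Rc
    return np.c_[d["cx"]-f*p[:,0]/p[:,2],d["cy"]+f*p[:,1]/p[:,2]]
def crop(d,u0,v0,w,h,s,name):
    cv2.imwrite(name,cv2.resize(d["image"][v0:v0+h,u0:u0+w,::-1],None,fx=s,fy=s,interpolation=cv2.INTER_CUBIC))
E
python3 - <<'E'
from h import *
d=ctrl.get_image("top"); crop(d,197,150,110,70,7,"pics/c1.png")
E
```

```text
(no output)
```

View pics/c1.png

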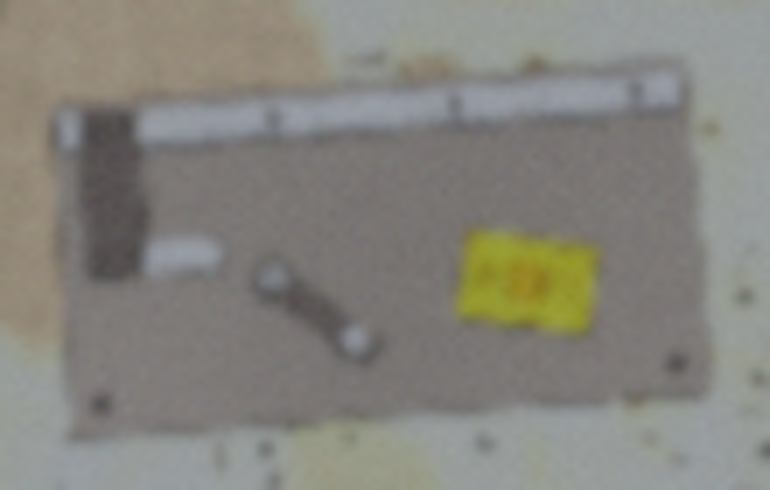

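The crop shows the brass plate with orange medallions, centred near (528,282) with corners at about (468,230), (600,243), (590,333) and (457,320). The fence's inner edge runs from (140,143) to (685,108). The pivot boss is at (272,278), the peg top at (355,338), and the bed's front corners at (70,437) and (712,397). This confirms the brass plate. Next I fit the poses.

```bash
cat >> h.py <<'E'
def tw(p,q):  # tray mm -> world m, p=(x,y,th)
    q=np.atleast_2d(q).astype(float)/1000; c,s=np.cos(p[2]),np.sin(p[2])
    return np.c_[p[0]+c*q[:,0]-s*q[:,1],p[1]+s*q[:,0]+c*q[:,1],q[:,2]]
def wt(p,w):
    w=np.atleast_2d(w); c,s=np.cos(p[2]),np.sin(p[2]); a=w[:,0]-p[0];b=w[:,1]-p[1]
    return np.c_[c*a+s*b,-s*a+c*b,w[:,2]]*1000
def fit(d,M,uv,p0):
    from scipy.optimize import least_squares
    r=least_squares(lambda p:(proj(d,tw(p,M))-uv).ravel(),p0,loss="soft_l1"); return r.x,r.fun.reshape(-1,2)
E
python3 - <<'E'
from h import *
d=ctrl.get_image("top")
px=lambda a:(np.array(a)+.5)/7-.5+[197,150]
M=[[-80,130,12],[-80,-155,12],[47,-150,22.5],[63,-150,22.5],[-16,35.5,24.5],[47,91,22.5]]
uv=px([[70,437],[712,397],[685,107],[683,70],[272,278],[140,143]])
p,f=fit(d,M,uv,[.45,-.03,0]); print(p,f.round(1))
pl=wt(p,unproj(d,px([[468,230],[600,243],[590,333],[457,320]]),.020)); print(pl.round(1),pl.mean(0))
print("peg",wt(p,unproj(d,px([355,338]),.0485)).round(1))
R0=R.from_rotvec(ctrl.get_obs()["tool_rot"]).as_matrix();print(R0.round(3))
w=ctrl.get_image("wrist");print({k:v for k,v in w.items() if k!="image"})
E
```

```text
[ 0.59868834 -0.01154579  0.07508539] [[-0.  -0. ]
 [ 0.3 -0.2]
 [-0.1  0.2]
 [-0.2  0.3]
 [ 0.2 -0.2]
 [-0.1 -0. ]]
[[  -0.6  -51.3   20. ]
 [ -10.1 -108.9   20. ]
 [ -49.4 -101.7   20. ]
 [ -39.9  -43.8   20. ]] [-24.99376047 -76.42629355  20.        ]
peg [[-46.6   1.3  48.5]]
[[ 0.898  0.44  -0.   ]
 [ 0.44  -0.898  0.001]
 [ 0.    -0.001 -1.   ]]
{'fovy': 61.57813301790434, 'cx': 255.37204871629848, 'cy': 193.82108617993777, 'xyz': array([ 0.34005706, -0.53036025,  0.37263111]), 'attitude': array([-0.2567636 ,  0.16154068, -1.10615908])}
```

```bash
cat >> h.py <<'E'
P=np.array([0.59868834,-0.01154579,0.07508539])
def go(q,yaw=0):  # offset mm / rotvec to tray mm target; yaw=0: tool x=tray y, tool y=tray x, down
    o=ctrl.get_obs(); R0=R.from_rotvec(o["tool_rot"])
    off=R0.inv().apply(tw(P,q)[0]-o["tool_pos"])*1000
    T=R.from_euler("z",P[2]+yaw)*R.from_matrix([[0,1,0],[1,0,0],[0,0,-1]])
    print("t",round(o["t"],2),"tray",wt(P,o["tool_pos"]).round(1),"off",off.round(1),"rot",(R0.inv()*T).as_rotvec().round(3),"F",(R.from_euler("z",-P[2]).apply(o["contact_force"])).round(1))
E
python3 -c "
from h import *
go([-75,-76,140])"
```

```text
t 0.25 tray [[-364.  -523.5  195.6]] off [ 434.6 -308.    56. ] rot [-1.00e-03 -1.00e-03 -1.19e+00] F [-0.6 -0.5 -1. ]
```

```bash
python3 -m handwheel '[{"gripper":1,"offset":[40,-30,0],"rotation":[0,0,-0.15]},{"gripper":1,"offset":[85,-60,0],"rotation":[0,0,-0.3]},{"gripper":1,"offset":[130,-90,10],"rotation":[0,0,-0.45]},{"gripper":1,"offset":[175,-120,15],"rotation":[0,0,-0.6]},{"gripper":1,"offset":[220,-150,20],"rotation":[0,0,-0.75]},{"gripper":1,"offset":[265,-185,30],"rotation":[0,0,-0.9]},{"gripper":1,"offset":[310,-220,40],"rotation":[0,0,-1.05]},{"gripper":1,"offset":[350,-250,50],"rotation":[0,0,-1.19]}]' 40; python3 -c "
from h import *
go([-75,-76,140])"
```

```text
t: 1.25
tool_pos: [0.4799, -0.1807, 0.146]
tool_rot: [2.13, 2.308, 0.0]
contact_force: [-0.2, 0.0, -0.3]
opening: 0.0
grip_force: 0.0
t 1.25 tray [[-131.1 -159.8  146. ]] off [83.5 56.5  6. ] rot [0.001 0.    0.005] F [-0.2  0.1 -0.3]
```

```bash
python3 -m handwheel '[{"gripper":1,"offset":[40,28,0],"rotation":[0,0,0]},{"gripper":1,"offset":[83.5,56.5,20],"rotation":[0,0,0.005]},{"gripper":1,"offset":[83.5,56.5,46],"rotation":[0,0,0.005]},{"gripper":1,"offset":[83.5,56.5,46],"rotation":[0,0,0.005]},{"gripper":1,"offset":[83.5,56.5,46],"rotation":[0,0,0.005]},{"gripper":1,"offset":[83.5,56.5,46],"rotation":[0,0,0.005]},{"gripper":1,"offset":[83.5,56.5,46],"rotation":[0,0,0.005]},{"gripper":1,"offset":[83.5,56.5,46],"rotation":[0,0,0.005]}]'; python3 - <<'E'
from h import *
d=ctrl.get_image("wrist"); im=d["image"].copy()
L=[[-80,-155,12],[-80,130,12],[47,-150,12],[47,0,12],[63,-150,22.5],[-16,35.5,24.5],[47,91,22.5],[-46.6,1.3,48.5]]
for u,v in proj(d,tw(P,L)): cv2.circle(im,(int(u),int(v)),3,(255,0,0),1)
print(proj(d,tw(P,L)).round(0))
cv2.imwrite("pics/w1.png",im[:,:,::-1]); go([-75,-76,14.5])
E
```

```text
t: 2.25
tool_pos: [0.5296, -0.0955, 0.1008]
tool_rot: [2.142, 2.297, 0.001]
contact_force: [-0.8, 0.9, 0.9]
opening: -0.0
grip_force: 0.0
[[ 250.  265.]
 [ 246. -116.]
 [ 389.  260.]
 [ 410.   88.]
 [ 412.  265.]
 [ 337.   35.]
 [ 435.  -55.]
 [ 297.   85.]]
t 2.3 tray [[-75.2 -78.5 100.6]] off [ 2.5  0.2 86.1] rot [ 0.001  0.    -0.006] F [-0.   0.3 -1.1]
```

View pics/w1.png

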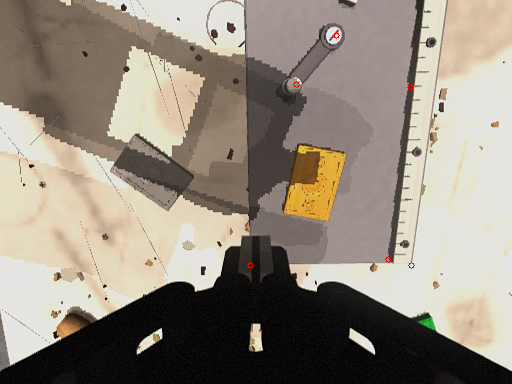

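The overlay agrees within about 2 mm. Plate corners are at (299,143), (346,151), (330,221) and (285,213), and the shut fingertips are at (256,262), in front of the bed's edge. Next I lower and push toward the fence.

```bash
python3 -m handwheel '[{"gripper":1,"offset":[2,0,40],"rotation":[0,0,0]},{"gripper":1,"offset":[2,0,70],"rotation":[0,0,0]},{"gripper":1,"offset":[2,0,85],"rotation":[0,0,0]},{"gripper":1,"offset":[2,8,85],"rotation":[0,0,0]},{"gripper":1,"offset":[2,16,85],"rotation":[0,0,0]},{"gripper":1,"offset":[2,24,85],"rotation":[0,0,0]},{"gripper":1,"offset":[2,32,85],"rotation":[0,0,0]},{"gripper":1,"offset":[2,40,85],"rotation":[0,0,0]}]'; python3 -c "
from h import *
go([-10,-76,15])"
python3 -m handwheel '[{"gripper":1,"offset":[0,4,0],"rotation":[0,0,0]},{"gripper":1,"offset":[0,8,0],"rotation":[0,0,0]},{"gripper":1,"offset":[0,12,0],"rotation":[0,0,0]},{"gripper":1,"offset":[0,16,0],"rotation":[0,0,0]},{"gripper":1,"offset":[0,19,0],"rotation":[0,0,0]},{"gripper":1,"offset":[0,21,0],"rotation":[0,0,0]},{"gripper":1,"offset":[0,22,0],"rotation":[0,0,0]},{"gripper":1,"offset":[0,23,0],"rotation":[0,0,0]}]';  python3 - <<'E'
from h import *
go([-3,-76,15])
d=ctrl.get_image("wrist"); cv2.imwrite("pics/w2.png",d["image"][:,:,::-1])
E
```

```text
t: 3.3
tool_pos: [0.5701, -0.0904, 0.0156]
tool_rot: [2.142, 2.297, 0.001]
contact_force: [-0.6, 0.8, 0.1]
opening: 0.0
grip_force: 0.0
t 3.3 tray [[-34.5 -76.4  15.6]] off [ 0.6 24.4  0.6] rot [ 0.001  0.    -0.005] F [-0.5  0.8  0.1]
t: 4.3
tool_pos: [0.5921, -0.0887, 0.0152]
tool_rot: [-2.142, -2.298, -0.0]
contact_force: [-0.5, 0.7, -1.2]
opening: -0.0002
grip_force: 0.0
t 4.3 tray [[-12.3 -76.4  15.2]] off [0.5 9.3 0.2] rot [-0.    -0.    -0.005] F [-0.4  0.7 -1.2]
```

View pics/w2.png

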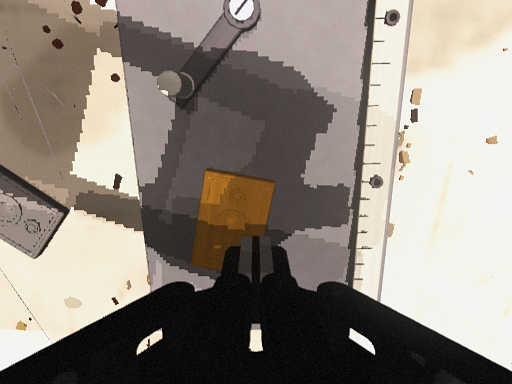

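The plate's corners show at (205,169), (275,181) and (195,267), and the fingertips at (256,240), apparently overlapping it. I'll compute what that means before going on.

```bash
python3 - <<'E'
from h import *
d=ctrl.get_image("wrist"); o=ctrl.get_obs()
print(wt(P,d["xyz"]),"tcp px",proj(d,o["tool_pos"]))
print(wt(P,unproj(d,[[205,169],[275,181],[195,267]],.020)).round(1))
print("fence/boss/peg",wt(P,unproj(d,[[362,182]],.012)).round(1),wt(P,unproj(d,[[241,9]],.0245)).round(1),wt(P,unproj(d,[[170,83]],.0485)).round(1))
d=ctrl.get_image("side"); u,v=proj(d,o["tool_pos"])[0]; print(u,v)
crop(d,int(u)-65,int(v)-60,130,90,6,"pics/s1.png")
E
```

```text
[[-11.85307555  -5.39796132 192.41845036]] tcp px [[255.15340942 223.98763935]]
[[ -39.5  -42.2   20. ]
 [  -1.2  -49.2   20. ]
 [ -48.4 -102.    20. ]]
fence/boss/peg [[ 49.5 -52.   12. ]] [[-18.4  34.4  24.5]] [[-47.9   1.   48.5]]
257.17769202412507 228.64903006075386
```

View pics/s1.png

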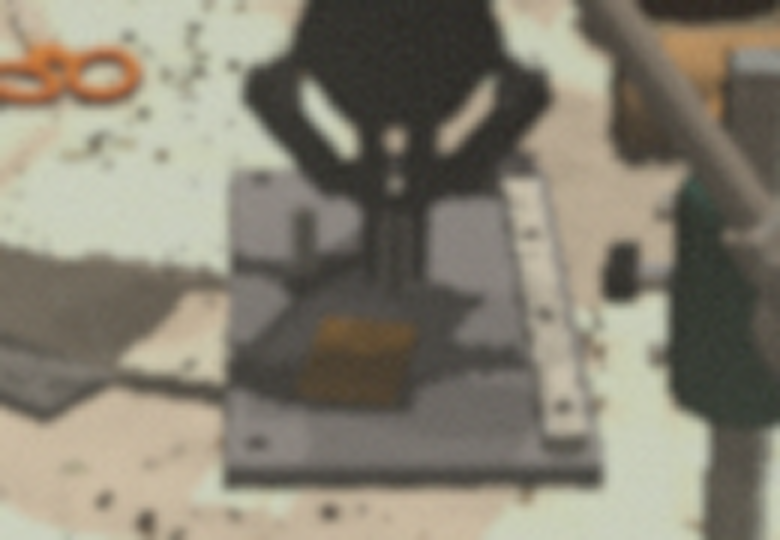

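The side crop shows the fingertips' lower end near (397,290), clearly above and behind the plate. The reported TCP should project at about (390,360). The plate hasn't moved. I'll triangulate the real tip height.

```bash
python3 - <<'E'
from h import *
o=ctrl.get_obs(); w=ctrl.get_image("wrist"); s=ctrl.get_image("side")
for z in (.012,.02,.03,.04,.05,.06): print(z,"wrist",wt(P,unproj(w,[[256,235]],z)).round(0)[0,:2],"side",wt(P,unproj(s,[[257-65+397/6,228-60+290/6]],z)).round(0)[0,:2])
go([-12,-76,15]); print(o["q"].round(3))
d=s; u,v=257,228
im=cv2.convertScaleAbs(d["image"][v-60:v+30,u-50:u+50,::-1],alpha=2.2,beta=0); a=cv2.resize(im,None,fx=4,fy=4,interpolation=cv2.INTER_CUBIC)
b=cv2.resize(cv2.convertScaleAbs(w["image"][200:290,206:306,::-1],alpha=2.5,beta=20),None,fx=4,fy=4,interpolation=cv2.INTER_CUBIC)
cv2.imwrite("pics/x.png",np.hstack([a,b]))
E
```

```text
0.012 wrist [-12. -85.] side [-8. -1.]
0.02 wrist [-12. -81.] side [ -8. -18.]
0.03 wrist [-12. -77.] side [ -9. -38.]
0.04 wrist [-12. -73.] side [-10. -58.]
0.05 wrist [-12. -68.] side [-10. -78.]
0.06 wrist [-12. -64.] side [-11. -98.]
t 4.55 tray [[-12.4 -76.5  15.2]] off [0.5 0.4 0.2] rot [-0.    -0.    -0.005] F [0.1 0.3 0. ]
[-0.273  0.168  1.808  0.     1.165 -0.343]
```

View pics/x.png

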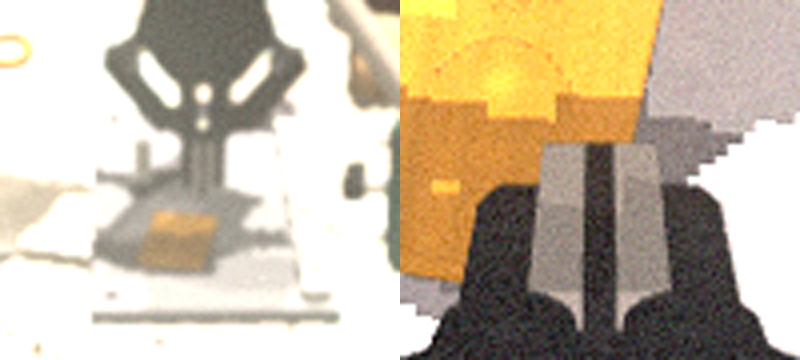

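Both views put the real tip at z ≈ 55 mm, 40 mm above the reported TCP, so the fingers passed over the plate. I'll back off over bare bed, go down most of the way, and then feel for the bed in small steps.

```bash
python3 -m handwheel '[{"gripper":1,"offset":[0,-30,0],"rotation":[0,0,0]},{"gripper":1,"offset":[0,-58,0],"rotation":[0,0,0]},{"gripper":1,"offset":[0,-58,10],"rotation":[0,0,0]},{"gripper":1,"offset":[0,-58,20],"rotation":[0,0,0]},{"gripper":1,"offset":[0,-58,28],"rotation":[0,0,0]},{"gripper":1,"offset":[0,-58,31],"rotation":[0,0,0]},{"gripper":1,"offset":[0,-58,33],"rotation":[0,0,0]},{"gripper":1,"offset":[0,-58,33],"rotation":[0,0,0]}]'; python3 - <<'E'
from h import *
go([-70,-76,-20])
w=ctrl.get_image("wrist"); s=ctrl.get_image("side")
u,v=proj(s,tw(P,[-70,-76,20]))[0].astype(int)
a=cv2.resize(cv2.convertScaleAbs(s["image"][v-60:v+30,u-50:u+50,::-1],alpha=1.7),None,fx=4,fy=4,interpolation=cv2.INTER_CUBIC)
b=cv2.resize(cv2.convertScaleAbs(w["image"][190:290,196:306,::-1],alpha=2),(400,360),interpolation=cv2.INTER_CUBIC)
cv2.imwrite("pics/x2.png",np.hstack([a,b])); print(u,v)
E
```

```text
t: 5.55
tool_pos: [0.5345, -0.0928, -0.0178]
tool_rot: [2.142, 2.298, 0.0]
contact_force: [-1.0, 0.1, 0.4]
opening: 0.0001
grip_force: 0.0
t 5.55 tray [[-70.1 -76.2 -17.8]] off [0.2 0.1 2.2] rot [ 0.    -0.    -0.005] F [-1.   0.2  0.4]
233 226
```

View pics/x2.png

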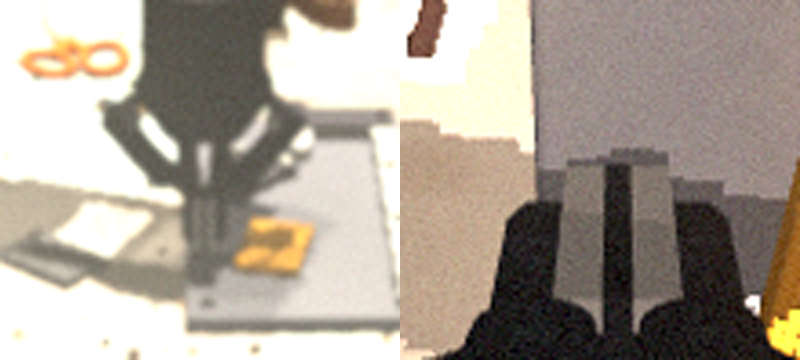

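The side half shows the tips at about (205,275), beside the plate near bed level. The wrist half shows their shadow just ahead of the tip edge at (615,160). There's no contact yet, so I feel down slowly.

```bash
python3 -m handwheel '[{"gripper":1,"offset":[0,0,1],"rotation":[0,0,0]},{"gripper":1,"offset":[0,0,2],"rotation":[0,0,0]},{"gripper":1,"offset":[0,0,2.5],"rotation":[0,0,0]},{"gripper":1,"offset":[0,0,3],"rotation":[0,0,0]},{"gripper":1,"offset":[0,0,3.5],"rotation":[0,0,0]},{"gripper":1,"offset":[0,0,4],"rotation":[0,0,0]},{"gripper":1,"offset":[0,0,4],"rotation":[0,0,0]},{"gripper":1,"offset":[0,0,4],"rotation":[0,0,0]}]'; python3 -c "
from h import *
go([-70,-76,-20])"
```

```text
t: 6.65
tool_pos: [0.5343, -0.0928, -0.0218]
tool_rot: [2.142, 2.298, -0.0]
contact_force: [-0.7, 0.3, 0.2]
opening: -0.0
grip_force: 0.0
t 6.65 tray [[-70.3 -76.2 -21.8]] off [ 0.2  0.3 -1.8] rot [ 0.     0.    -0.005] F [-0.6  0.3  0.2]
```

```bash
python3 -m handwheel '[{"gripper":1,"offset":[0,0,0.5],"rotation":[0,0,0]},{"gripper":1,"offset":[0,0,1],"rotation":[0,0,0]},{"gripper":1,"offset":[0,0,1.5],"rotation":[0,0,0]},{"gripper":1,"offset":[0,0,2],"rotation":[0,0,0]},{"gripper":1,"offset":[0,0,2.5],"rotation":[0,0,0]},{"gripper":1,"offset":[0,0,3],"rotation":[0,0,0]},{"gripper":1,"offset":[0,0,3],"rotation":[0,0,0]},{"gripper":1,"offset":[0,0,3],"rotation":[0,0,0]}]'; python3 -c "
from h import *
go([-70,-76,-20])"
```

```text
t: 7.65
tool_pos: [0.5347, -0.0929, -0.0231]
tool_rot: [-2.142, -2.298, 0.0]
contact_force: [-3.6, 1.4, 11.2]
opening: -0.0
grip_force: 5.4
t 7.65 tray [[-69.9 -76.3 -23.1]] off [ 0.3 -0.1 -3.1] rot [-0.     0.    -0.005] F [-3.5  1.7 11.2]
```

The bed is felt at reported z ≈ -23, so the true tip height is the reported z plus 35 mm. I lift to 3 mm above the bed and push.

```bash
python3 -m handwheel '[{"gripper":1,"offset":[0,0,-4.8],"rotation":[0,0,0]},{"gripper":1,"offset":[0,6,-4.8],"rotation":[0,0,0]},{"gripper":1,"offset":[0,12,-4.8],"rotation":[0,0,0]},{"gripper":1,"offset":[0,18,-4.8],"rotation":[0,0,0]},{"gripper":1,"offset":[0,24,-4.8],"rotation":[0,0,0]},{"gripper":1,"offset":[0,30,-4.8],"rotation":[0,0,0]},{"gripper":1,"offset":[0,36,-4.8],"rotation":[0,0,0]},{"gripper":1,"offset":[0,40,-4.8],"rotation":[0,0,0]}]'; python3 -c "
from h import *
go([-10,-76,-20])"
python3 -m handwheel '[{"gripper":1,"offset":[0,4,0],"rotation":[0,0,0]},{"gripper":1,"offset":[0,8,0],"rotation":[0,0,0]},{"gripper":1,"offset":[0,12,0],"rotation":[0,0,0]},{"gripper":1,"offset":[0,16,0],"rotation":[0,0,0]},{"gripper":1,"offset":[0,18,0],"rotation":[0,0,0]},{"gripper":1,"offset":[0,20,0],"rotation":[0,0,0]},{"gripper":1,"offset":[0,20,0],"rotation":[0,0,0]},{"gripper":1,"offset":[0,20,0],"rotation":[0,0,0]}]';  python3 - <<'E'
from h import *
go([-3,-76,-20])
d=ctrl.get_image("wrist"); cv2.imwrite("pics/w3.png",d["image"][:,:,::-1])
E
```

```text
t: 8.65
tool_pos: [0.5746, -0.09, -0.02]
tool_rot: [-2.142, -2.298, -0.0]
contact_force: [-0.6, 0.9, 0.2]
opening: 0.0
grip_force: 0.2
t 8.65 tray [[-29.9 -76.4 -20. ]] off [ 0.5 19.9 -0. ] rot [-0.    -0.    -0.005] F [-0.6  0.9  0.2]
t: 9.65
tool_pos: [0.5942, -0.0886, -0.0199]
tool_rot: [2.142, 2.298, 0.0]
contact_force: [-0.2, -0.5, 0.2]
opening: -0.0
grip_force: 0.0
t 9.65 tray [[-10.3 -76.5 -19.9]] off [0.5 7.3 0.1] rot [ 0.     0.    -0.005] F [-0.2 -0.4  0.2]
```

View pics/w3.png

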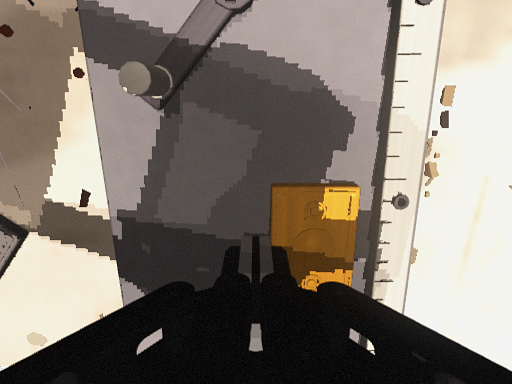

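The plate now lies nearly square, with far corners at (271,184) and (359,185) and the fence's edge near u≈385. It has some mm still to go.

```bash
python3 - <<'E'
from h import *
d=ctrl.get_image("wrist")
print(wt(P,unproj(d,[[271,184],[359,185],[354,280]],.020)).round(1), wt(P,unproj(d,[[392,185],[384,280]],.0225)).round(1))
E
```

```text
[[ -3.2 -41.6  20. ]
 [ 35.6 -42.2  20. ]
 [ 37.3 -89.7  20. ]] [[ 49.  -41.6  22.5]
 [ 50.6 -88.2  22.5]]
```

```bash
python3 -m handwheel '[{"gripper":1,"offset":[0,3,0],"rotation":[0,0,0]},{"gripper":1,"offset":[0,5,0],"rotation":[0,0,0]},{"gripper":1,"offset":[0,6,0],"rotation":[0,0,0]},{"gripper":1,"offset":[0,7,0],"rotation":[0,0,0]},{"gripper":1,"offset":[0,8,0],"rotation":[0,0,0]},{"gripper":1,"offset":[0,9,0],"rotation":[0,0,0]},{"gripper":1,"offset":[0,10,0],"rotation":[0,0,0]},{"gripper":1,"offset":[0,10,0],"rotation":[0,0,0]}]';  python3 -c "
from h import *
go([-3,-76,-20])"
```

```text
t: 10.75
tool_pos: [0.6034, -0.0879, -0.0203]
tool_rot: [-2.141, -2.297, 0.002]
contact_force: [-3.9, -1.0, 0.7]
opening: -0.0002
grip_force: 1.7
t 10.75 tray [[ -1.  -76.5 -20.3]] off [ 0.5 -2.  -0.3] rot [-0.002 -0.    -0.005] F [-4.  -0.7  0.7]
```

```bash
python3 -m handwheel '[{"gripper":1,"offset":[0,0.5,0],"rotation":[0,0,0]},{"gripper":1,"offset":[0,1,0],"rotation":[0,0,0]},{"gripper":1,"offset":[0,1.5,0],"rotation":[0,0,0]},{"gripper":1,"offset":[0,2,0],"rotation":[0,0,0]},{"gripper":1,"offset":[0,2,0],"rotation":[0,0,0]},{"gripper":1,"offset":[0,2,0],"rotation":[0,0,0]},{"gripper":1,"offset":[0,2,0],"rotation":[0,0,0]},{"gripper":1,"offset":[0,2,0],"rotation":[0,0,0]}]';  python3 - <<'E'
from h import *
go([-3,-76,-20])
d=ctrl.get_image("wrist"); cv2.imwrite("pics/w4.png",cv2.resize(d["image"][150:320,220:420,::-1],None,fx=3,fy=3,interpolation=cv2.INTER_CUBIC))
E
```

```text
t: 11.75
tool_pos: [0.6034, -0.0877, -0.021]
tool_rot: [-2.139, -2.295, 0.006]
contact_force: [-9.0, -1.0, 3.0]
opening: 0.0001
grip_force: 4.4
t 11.75 tray [[ -1.  -76.3 -21. ]] off [ 0.3 -2.  -1. ] rot [-0.006 -0.001 -0.005] F [-9.1 -0.3  3. ]
```

View pics/w4.png

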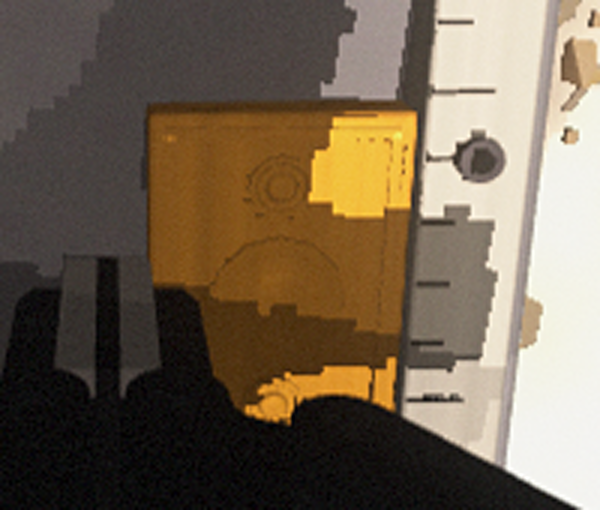

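The crop shows the plate square against the fence. Its left edge is at u≈148, its right edge at ≈415 touching the fence line, and its far edge at v≈105. I compute its position in my frame to plan the drag.

```bash
python3 - <<'E'
from h import *
d=ctrl.get_image("wrist"); c=lambda a:(np.array(a)+.5)/3-.5+[220,150]
print(wt(P,unproj(d,c([[148,103],[417,110],[403,370]]),.020)).round(1), wt(P,unproj(d,c([[430,110],[408,370]]),.0225)).round(1))
# tip faces: front bottom edge ends
print(wt(P,unproj(d,c([[62,257],[157,257]]),.014)).round(1))
go([-25,-76,-20])
E
```

```text
[[  5.4 -41.2  20. ]
 [ 44.6 -42.3  20. ]
 [ 46.1 -84.9  20. ]] [[ 45.6 -41.7  22.5]
 [ 46.  -83.5  22.5]]
[[ -7.9 -68.1  14. ]
 [  7.2 -68.1  14. ]]
t 11.85 tray [[ -1.1 -76.3 -21. ]] off [  0.2 -24.   -0.8] rot [-0.006 -0.001 -0.005] F [-9.2 -0.8  3.2]
```

```bash
python3 -m handwheel '[{"gripper":1,"offset":[0,-10,0],"rotation":[0,0,0]},{"gripper":1,"offset":[0,-15,-25],"rotation":[0,0,0]},{"gripper":1,"offset":[-25,0,-30],"rotation":[0,0,0]},{"gripper":1,"offset":[-50,17,-30],"rotation":[0,0,0]},{"gripper":1,"offset":[-50,17,-15],"rotation":[0,0,0]},{"gripper":1,"offset":[-50,17,-3],"rotation":[0,0,0]},{"gripper":1,"offset":[-50,17,0],"rotation":[0,0,0]},{"gripper":1,"offset":[-50,17,0],"rotation":[0,0,0]}]';  python3 - <<'E'
from h import *
go([20,-108,-20])
E
```

```text
t: 12.85
tool_pos: [0.6258, -0.1357, -0.0208]
tool_rot: [-2.141, -2.298, 0.001]
contact_force: [-0.7, -0.1, -0.2]
opening: 0.0001
grip_force: 0.0
t 12.85 tray [[  17.7 -125.8  -20.8]] off [17.8  2.2 -0.8] rot [-0.001 -0.001 -0.004] F [-0.8 -0.1 -0.2]
```

```bash
python3 -m handwheel '[{"gripper":1,"offset":[9,0.5,-0.8],"rotation":[0,0,0]},{"gripper":1,"offset":[15,0.8,-0.8],"rotation":[0,0,0]},{"gripper":1,"offset":[20,1,-0.8],"rotation":[0,0,0]},{"gripper":1,"offset":[27,1.2,-0.8],"rotation":[0,0,0]},{"gripper":1,"offset":[34,1.4,-0.8],"rotation":[0,0,0]},{"gripper":1,"offset":[41,1.6,-0.8],"rotation":[0,0,0]},{"gripper":1,"offset":[48,1.8,-0.8],"rotation":[0,0,0]},{"gripper":1,"offset":[55,2,-0.8],"rotation":[0,0,0]}]';  python3 - <<'E'
from h import *
go([22,-20,-20])
d=ctrl.get_image("wrist"); cv2.imwrite("pics/w5.png",d["image"][:,:,::-1])
def brass(d):
    h=cv2.cvtColor(d["image"],cv2.COLOR_RGB2HSV); m=((h[...,0]>12)&(h[...,0]<32)&(h[...,1]>180)).astype(np.uint8)
    m=cv2.morphologyEx(m,cv2.MORPH_OPEN,np.ones((5,5))); n,l,s,c=cv2.connectedComponentsWithStats(m); i=1+s[1:,4].argmax(); return l==i,s[i]
m,s=brass(d); print(s)
e=[(v,*np.flatnonzero(m[v])[[0,-1]]) for v in range(s[1]+8,s[1]+s[3]-8,12)]
r=np.array([[x[2],x[0]] for x in e]); print(wt(P,unproj(d,r,.02)).round(1)[:,:2].tolist())
cl=range(s[0]+10,s[0]+s[2]-10,14); print(wt(P,unproj(d,[[u,np.flatnonzero(m[:,u])[0]] for u in cl],.02)).round(1)[:,:2].tolist())
E
```

```text
t: 13.85
tool_pos: [0.6246, -0.0809, -0.0193]
tool_rot: [-2.142, -2.298, 0.0]
contact_force: [0.1, -0.3, 0.4]
opening: -0.0001
grip_force: 0.2
t 13.85 tray [[ 20.6 -71.1 -19.3]] off [51.2  1.1  0.7] rot [-0.    -0.    -0.005] F [ 0.  -0.3  0.4]
[  218   102    93   133 11406]
[[37.8, -4.8], [43.9, -9.7], [44.1, -14.6], [43.9, -19.7], [44.1, -24.9], [42.6, -30.2], [43.7, -35.6], [42.1, -41.1], [43.7, -46.8], [43.5, -52.6]]
[[9.7, -1.9], [15.5, -1.9], [21.3, -1.9], [27.0, -1.5], [32.8, -1.6], [38.7, -5.2]]
```

```bash
python3 - <<'E'
from h import *
im=cv2.imread("pics/w5.png").astype(int)
for v in (125,160,190,220): print(v,[tuple(im[v,u][::-1]) for u in range(300,326,2)])
d=ctrl.get_image("wrist")
print(proj(d,tw(P,[[47,-15,12],[47,-15,20],[47,-15,22.5],[47,-50,20],[47,-50,22.5]])).round(0))
E
```

```text
125 [(np.int64(138), np.int64(90), np.int64(38)), (np.int64(136), np.int64(88), np.int64(32)), (np.int64(140), np.int64(90), np.int64(36)), (np.int64(134), np.int64(84), np.int64(34)), (np.int64(139), np.int64(94), np.int64(37)), (np.int64(135), np.int64(88), np.int64(36)), (np.int64(62), np.int64(54), np.int64(42)), (np.int64(105), np.int64(93), np.int64(81)), (np.int64(128), np.int64(116), np.int64(101)), (np.int64(128), np.int64(116), np.int64(105)), (np.int64(126), np.int64(114), np.int64(99)), (np.int64(129), np.int64(115), np.int64(105)), (np.int64(128), np.int64(114), np.int64(101))]
160 [(np.int64(134), np.int64(87), np.int64(35)), (np.int64(122), np.int64(77), np.int64(29)), (np.int64(135), np.int64(90), np.int64(34)), (np.int64(134), np.int64(87), np.int64(35)), (np.int64(136), np.int64(87), np.int64(33)), (np.int64(108), np.int64(70), np.int64(33)), (np.int64(71), np.int64(64), np.int64(56)), (np.int64(122), np.int64(107), np.int64(93)), (np.int64(125), np.int64(115), np.int64(101)), (np.int64(126), np.int64(111), np.int64(97)), (np.int64(125), np.int64(114), np.int64(99))
[... 641 characters left out ...]
64(73), np.int64(68), np.int64(60))]
220 [(np.int64(126), np.int64(81), np.int64(29)), (np.int64(130), np.int64(88), np.int64(35)), (np.int64(128), np.int64(82), np.int64(34)), (np.int64(129), np.int64(85), np.int64(32)), (np.int64(110), np.int64(71), np.int64(30)), (np.int64(78), np.int64(71), np.int64(58)), (np.int64(124), np.int64(112), np.int64(97)), (np.int64(127), np.int64(113), np.int64(100)), (np.int64(127), np.int64(113), np.int64(99)), (np.int64(124), np.int64(112), np.int64(98)), (np.int64(124), np.int64(113), np.int64(101)), (np.int64(125), np.int64(111), np.int64(97)), (np.int64(121), np.int64(111), np.int64(98))]
[[314. 135.]
 [317. 137.]
 [318. 138.]
 [313. 214.]
 [314. 216.]]
```

Only a thin shadow line of about 2 px separates plate and fence along the whole edge, so it is tracking flush. I carry on.

```bash
python3 -m handwheel '[{"gripper":1,"offset":[7,0.2,0],"rotation":[0,0,0]},{"gripper":1,"offset":[14,0.4,0],"rotation":[0,0,0]},{"gripper":1,"offset":[21,0.6,0],"rotation":[0,0,0]},{"gripper":1,"offset":[28,0.8,0],"rotation":[0,0,0]},{"gripper":1,"offset":[35,1,0],"rotation":[0,0,0]},{"gripper":1,"offset":[42,1.2,0],"rotation":[0,0,0]},{"gripper":1,"offset":[49,1.4,0],"rotation":[0,0,0]},{"gripper":1,"offset":[56,1.6,0],"rotation":[0,0,0]}]';  python3 - <<'E'
from h import *
go([22,34,-20])
d=ctrl.get_image("wrist"); im=d["image"]
h=cv2.cvtColor(im,cv2.COLOR_RGB2HSV); m=((h[...,0]>12)&(h[...,0]<32)&(h[...,1]>150))
for v in (110,150,190,220):
    u=np.flatnonzero(m[v,200:330])[[0,-1]]+200; print(v,u,[int(x) for x in im[v,u[1]-4:u[1]+14,0]],wt(P,unproj(d,[[u[1],v]],.02)).round(1)[0])
E
```

```text
t: 14.95
tool_pos: [0.6223, -0.025, -0.0192]
tool_rot: [-2.142, -2.298, 0.0]
contact_force: [-0.8, -0.7, 0.1]
opening: -0.0001
grip_force: 0.2
t 14.95 tray [[ 22.6 -15.2 -19.2]] off [49.2 -0.8  0.8] rot [-0.    -0.    -0.005] F [-0.8 -0.7  0.1]
110 [212 306] [143, 145, 145, 130, 108, 67, 82, 97, 73, 76, 76, 73, 79, 79, 79, 77, 80, 78] [44.  51.2 20. ]
150 [214 305] [138, 141, 140, 90, 78, 66, 97, 116, 138, 136, 133, 135, 133, 137, 140, 132, 140, 135] [44.2 34.5 20. ]
190 [216 303] [131, 132, 132, 136, 116, 64, 66, 107, 124, 138, 134, 136, 135, 135, 136, 136, 136, 137] [44.  16.7 20. ]
220 [218 303] [125, 133, 131, 115, 76, 66, 99, 118, 135, 133, 132, 133, 136, 136, 134, 136, 135, 138] [44.5  2.4 20. ]
```

```bash
python3 -m handwheel '[{"gripper":1,"offset":[6,0.1,0],"rotation":[0,0,0]},{"gripper":1,"offset":[12,0.2,0],"rotation":[0,0,0]},{"gripper":1,"offset":[18,0.3,0],"rotation":[0,0,0]},{"gripper":1,"offset":[24,0.4,0],"rotation":[0,0,0]},{"gripper":1,"offset":[30,0.5,0],"rotation":[0,0,0]},{"gripper":1,"offset":[36,0.6,0],"rotation":[0,0,0]},{"gripper":1,"offset":[41,0.7,0],"rotation":[0,0,0]},{"gripper":1,"offset":[45,0.8,0],"rotation":[0,0,0]}]';  python3 -c "
from h import *
go([22,34,-20])"
python3 -m handwheel '[{"gripper":1,"offset":[1,0,0],"rotation":[0,0,0]},{"gripper":1,"offset":[2,0.1,0],"rotation":[0,0,0]},{"gripper":1,"offset":[3,0.2,0],"rotation":[0,0,0]},{"gripper":1,"offset":[4,0.3,0],"rotation":[0,0,0]},{"gripper":1,"offset":[5,0.4,0],"rotation":[0,0,0]},{"gripper":1,"offset":[5.5,0.5,0],"rotation":[0,0,0]},{"gripper":1,"offset":[6,0.5,0],"rotation":[0,0,0]},{"gripper":1,"offset":[6,0.5,0],"rotation":[0,0,0]}]';  python3 -c "
from h import *
go([22,34,-20])"
```

```text
t: 16.0
tool_pos: [0.62, 0.0198, -0.0192]
tool_rot: [2.142, 2.298, 0.0]
contact_force: [-1.2, -0.8, -0.6]
opening: -0.0003
grip_force: 0.2
t 16.0 tray [[ 23.6  29.7 -19.2]] off [ 4.3 -1.6  0.8] rot [ 0.     0.    -0.005] F [-1.3 -0.8 -0.6]
t: 17.0
tool_pos: [0.6201, 0.0242, -0.0192]
tool_rot: [2.141, 2.297, -0.003]
contact_force: [-0.0, -6.0, 0.3]
opening: -0.0002
grip_force: 2.9
t 17.0 tray [[ 24.   34.  -19.2]] off [-0.  -2.   0.8] rot [-0.     0.002 -0.005] F [-0.5 -6.   0.3]
```

It stopped at the predicted spot with 6 N. I press once more to confirm it is home and check the fence gap.

```bash
python3 -m handwheel '[{"gripper":1,"offset":[1,0,0],"rotation":[0,0,0]},{"gripper":1,"offset":[2,0.3,0],"rotation":[0,0,0]},{"gripper":1,"offset":[2,0.6,0],"rotation":[0,0,0]},{"gripper":1,"offset":[2,1,0],"rotation":[0,0,0]},{"gripper":1,"offset":[2,1.4,0],"rotation":[0,0,0]},{"gripper":1,"offset":[2,1.7,0],"rotation":[0,0,0]},{"gripper":1,"offset":[2,2,0],"rotation":[0,0,0]},{"gripper":1,"offset":[2,2,0],"rotation":[0,0,0]}]';  python3 - <<'E'
from h import *
go([10,15,0])
d=ctrl.get_image("wrist"); im=d["image"]
h=cv2.cvtColor(im,cv2.COLOR_RGB2HSV); m=((h[...,0]>12)&(h[...,0]<32)&(h[...,1]>150))
for v in (150,170,190,220):
    u=np.flatnonzero(m[v,200:330])[[0,-1]]+200; print(v,u,[int(x) for x in im[v,u[1]-4:u[1]+14,0]],wt(P,unproj(d,[[u[1],v]],.02)).round(1)[0])
print(wt(P,unproj(ctrl.get_image("top"),(np.array([355,338])+.5)/7-.5+[197,150],.0485)).round(1))
E
```

```text
t: 18.0
tool_pos: [0.621, 0.0244, -0.0194]
tool_rot: [2.141, 2.297, -0.009]
contact_force: [-2.9, -11.5, 1.9]
opening: -0.0
grip_force: 5.7
t 18.0 tray [[ 25.   34.1 -19.4]] off [-19.3 -14.9 -19.2] rot [-0.003  0.005 -0.005] F [ -3.8 -11.2   1.9]
150 [207 298] [137, 141, 138, 125, 100, 55, 85, 111, 147, 148, 142, 147, 144, 145, 148, 145, 149, 147] [43.6 84.1 20. ]
170 [208 297] [135, 136, 138, 136, 124, 72, 67, 106, 133, 151, 148, 147, 144, 143, 149, 145, 147, 144] [43.5 75.4 20. ]
190 [209 297] [127, 135, 137, 126, 109, 64, 86, 117, 140, 150, 146, 144, 141, 141, 139, 143, 143, 148] [43.8 66.3 20. ]
220 [211 296] [126, 131, 130, 128, 113, 56, 71, 116, 140, 142, 144, 138, 145, 142, 140, 143, 141, 146] [43.8 52.1 20. ]
[[-46.6   1.3  48.5]]
```

The plate is home: y did not move at 11 N, and it is flush along the fence. Next I lift clear and go round to the far side of the peg, at tray (-47,1).

```bash
python3 -m handwheel '[{"gripper":1,"offset":[-12,-1,0],"rotation":[0,0,0]},{"gripper":1,"offset":[-25,-2,-20],"rotation":[0,0,0]},{"gripper":1,"offset":[-36,-10,-50],"rotation":[0,0,0]},{"gripper":1,"offset":[-36,-55,-55],"rotation":[0,0,0]},{"gripper":1,"offset":[-36,-102,-55],"rotation":[0,0,0]},{"gripper":1,"offset":[-36,-102,-35],"rotation":[0,0,0]},{"gripper":1,"offset":[-36,-102,-12],"rotation":[0,0,0]},{"gripper":1,"offset":[-36,-102,-12],"rotation":[0,0,0]}]';  python3 -c "
from h import *
go([-60,1,-7])
d=ctrl.get_image('wrist'); cv2.imwrite('pics/w6.png',d['image'][:,:,::-1])
o=ctrl.get_obs()
im=d['image']; g=cv2.cvtColor(im,cv2.COLOR_RGB2HSV); print(proj(d,tw(P,[[-46.6,1.3,48.5],[-16,35.5,24.5]])).round(0))"
```

```text
t: 19.1
tool_pos: [0.5217, -0.0153, -0.0075]
tool_rot: [-2.141, -2.296, 0.001]
contact_force: [0.2, 0.2, 0.5]
opening: 0.0002
grip_force: 0.0
t 19.1 tray [[-77.    2.   -7.5]] off [-0.9 17.  -0.6] rot [-0.002 -0.001 -0.005] F [0.2 0.2 0.5]
[[327. 275.]
 [386. 182.]]
```

```bash
python3 -m handwheel '[{"gripper":1,"offset":[-1,17,0],"rotation":[0,0,0]},{"gripper":1,"offset":[-5,23,0],"rotation":[0,0,0]},{"gripper":1,"offset":[-8,28,0],"rotation":[0,0,0]},{"gripper":1,"offset":[-10.5,35,0],"rotation":[0,0,0]},{"gripper":1,"offset":[-12,42,0],"rotation":[0,0,0]},{"gripper":1,"offset":[-12.5,48.5,0],"rotation":[0,0,0]},{"gripper":1,"offset":[-12,55,0],"rotation":[0,0,0]},{"gripper":1,"offset":[-10,62,0],"rotation":[0,0,0]}]';  python3 - <<'E'
from h import *
go([2.5,2.5,-7])
d=ctrl.get_image("wrist")
a=cv2.resize(d["image"][:,:,::-1],(400,300),interpolation=cv2.INTER_AREA)
s=ctrl.get_image("side"); u,v=proj(s,tw(P,[0,0,30]))[0].astype(int)
b=cv2.resize(s["image"][v-45:v+45,u-60:u+60,::-1],(400,300),interpolation=cv2.INTER_CUBIC)
cv2.imwrite("pics/x3.png",np.hstack([a,b]))
E
```

```text
t: 20.15
tool_pos: [0.5853, -0.0207, -0.0074]
tool_rot: [-2.142, -2.297, 0.001]
contact_force: [-3.1, 1.8, -0.8]
opening: 0.0003
grip_force: 1.4
t 20.15 tray [[-14.   -8.1  -7.4]] off [10.7 16.5 -0.4] rot [-0.001 -0.001 -0.005] F [-2.9  2.1 -0.8]
```

View pics/x3.png

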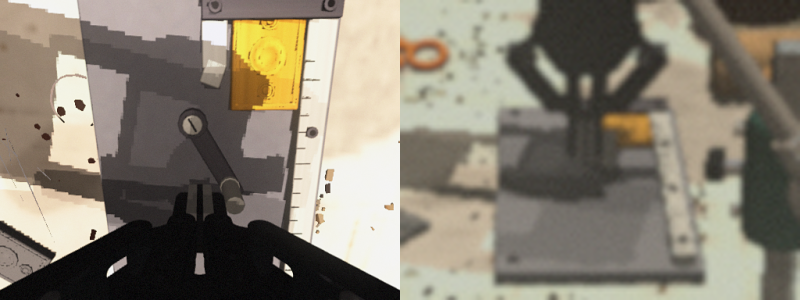

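The left half shows the plate in the nest, flush under the bridge. The gate arm runs from the boss (192,124) to the peg (233,197), so a ≈ 1.05, with the finger at (200,200) pushing from the left. I continue a little, then go behind the peg to push in +y.

```bash
python3 -m handwheel '[{"gripper":1,"offset":[3,4,0],"rotation":[0,0,0]},{"gripper":1,"offset":[6,7,0],"rotation":[0,0,0]},{"gripper":1,"offset":[9,10,0],"rotation":[0,0,0]},{"gripper":1,"offset":[7,-4,0],"rotation":[0,0,0]},{"gripper":1,"offset":[-18,-5,0],"rotation":[0,0,0]},{"gripper":1,"offset":[-28,0,0],"rotation":[0,0,0]},{"gripper":1,"offset":[-28,33,0],"rotation":[0,0,0]},{"gripper":1,"offset":[-28,33,0],"rotation":[0,0,0]}]'; python3 -c "
from h import *
go([19,-12,-7])"
```

```text
t: 21.25
tool_pos: [0.6221, -0.0469, -0.0064]
tool_rot: [2.141, 2.296, 0.002]
contact_force: [0.5, 0.3, 0.3]
opening: 0.0
grip_force: 0.0
t 21.25 tray [[ 20.7 -37.   -6.4]] off [25.  -1.9  0.6] rot [ 0.002  0.    -0.005] F [0.5 0.3 0.3]
```

```bash
python3 -m handwheel '[{"gripper":1,"offset":[20,-2,0],"rotation":[0,0,0]},{"gripper":1,"offset":[26,0,0],"rotation":[0,0,0]},{"gripper":1,"offset":[32,2,0],"rotation":[0,0,0]},{"gripper":1,"offset":[38,4,0],"rotation":[0,0,0]},{"gripper":1,"offset":[43,6,0],"rotation":[0,0,0]},{"gripper":1,"offset":[48,7.5,0],"rotation":[0,0,0]},{"gripper":1,"offset":[51,8.5,0],"rotation":[0,0,0]},{"gripper":1,"offset":[53,9,0],"rotation":[0,0,0]}]'; python3 -c "
from h import *
go([30,20,-7])"
python3 -m handwheel '[{"gripper":1,"offset":[1,0,0],"rotation":[0,0,0]},{"gripper":1,"offset":[2,0,0],"rotation":[0,0,0]},{"gripper":1,"offset":[3,0,0],"rotation":[0,0,0]},{"gripper":1,"offset":[4,0,0],"rotation":[0,0,0]},{"gripper":1,"offset":[5,0,0],"rotation":[0,0,0]},{"gripper":1,"offset":[5,0,0],"rotation":[0,0,0]},{"gripper":1,"offset":[5,0,0],"rotation":[0,0,0]},{"gripper":1,"offset":[5,0,0],"rotation":[0,0,0]}]'; python3 -c "
from h import *
go([30,20,-7])"
```

```text
t: 22.25
tool_pos: [0.6252, 0.0072, -0.0072]
tool_rot: [-2.142, -2.298, 0.0]
contact_force: [0.0, -1.8, 0.6]
opening: -0.0002
grip_force: 0.7
t 22.25 tray [[27.9 16.7 -7.2]] off [ 3.4  2.1 -0.2] rot [-0.001 -0.    -0.005] F [-0.1 -1.8  0.6]
t: 23.25
tool_pos: [0.625, 0.0116, -0.0073]
tool_rot: [2.142, 2.298, -0.001]
contact_force: [0.2, -3.5, -0.3]
opening: -0.0007
grip_force: 1.7
t 23.25 tray [[28.  21.1 -7.3]] off [-1.1  2.1 -0.3] rot [-0.     0.    -0.005] F [-0.  -3.5 -0.3]
```

```bash
python3 -m handwheel '[{"gripper":1,"offset":[1,0,0],"rotation":[0,0,0]},{"gripper":1,"offset":[2,0,0],"rotation":[0,0,0]},{"gripper":1,"offset":[3,0,0],"rotation":[0,0,0]},{"gripper":1,"offset":[4,0,0],"rotation":[0,0,0]},{"gripper":1,"offset":[4,0,0],"rotation":[0,0,0]},{"gripper":1,"offset":[4,0,0],"rotation":[0,0,0]},{"gripper":1,"offset":[4,0,0],"rotation":[0,0,0]},{"gripper":1,"offset":[4,0,0],"rotation":[0,0,0]}]'; python3 -c "
from h import *
go([30,20,-7])"
```

```text
t: 24.25
tool_pos: [0.625, 0.0119, -0.0071]
tool_rot: [2.139, 2.294, -0.007]
contact_force: [2.6, -14.9, -1.8]
opening: 0.0002
grip_force: 7.3
t 24.25 tray [[28.  21.4 -7.1]] off [-1.4  2.  -0.1] rot [-0.     0.007 -0.005] F [  1.5 -15.   -1.8]
```

It's against the stop: 15 N and no further motion. I back off in -y and up, then check the positions numerically, since all 10 pictures are used.

```bash
python3 -m handwheel '[{"gripper":1,"offset":[-8,0,0],"rotation":[0,0,0]},{"gripper":1,"offset":[-25,0,0],"rotation":[0,0,0]},{"gripper":1,"offset":[-40,0,-20],"rotation":[0,0,0]},{"gripper":1,"offset":[-60,-20,-60],"rotation":[0,0,0]},{"gripper":1,"offset":[-70,-50,-110],"rotation":[0,0,0]},{"gripper":1,"offset":[-70,-80,-150],"rotation":[0,0,0]},{"gripper":1,"offset":[-70,-80,-150],"rotation":[0,0,0]},{"gripper":1,"offset":[-70,-80,-150],"rotation":[0,0,0]}]'; python3 - <<'E'
from h import *
go([30,20,-7])
d=ctrl.get_image("wrist"); im=d["image"]
h=cv2.cvtColor(im,cv2.COLOR_RGB2HSV); m=((h[...,0]>12)&(h[...,0]<32)&(h[...,1]>150)).astype(np.uint8)
q=proj(d,tw(P,[[27,67,20],[30,35.5,48.5],[-16,35.5,24.5]])); print("expect plate(visible)/peg/boss px",q.round(0))
n,l,s,c=cv2.connectedComponentsWithStats(cv2.morphologyEx(m,cv2.MORPH_OPEN,np.ones((3,3)))); i=1+s[1:,4].argmax()
x,y,w,hh=s[i][:4]; print(s[i],wt(P,unproj(d,[[x,y],[x+w,y],[x+w,y+hh],[x,y+hh]],.02)).round(1).tolist())
g=cv2.cvtColor(im,cv2.COLOR_RGB2GRAY)
c=cv2.HoughCircles(cv2.medianBlur(cv2.resize(g,None,fx=3,fy=3),5),cv2.HOUGH_GRADIENT,1,20,param1=80,param2=16,minRadius=15,maxRadius=50)
if c is not None:
    for u,v,r in c[0]:
        u/=3;v/=3
        if min(np.hypot(*(q-[u,v]).T))<15: print("circle",u.round(1),v.round(1),(r/3).round(1),wt(P,unproj(d,[[u,v]],.0485)).round(1)[0],wt(P,unproj(d,[[u,v]],.0245)).round(1)[0])
E
```

```text
t: 25.25
tool_pos: [0.55, -0.0599, 0.1436]
tool_rot: [2.142, 2.297, 0.001]
contact_force: [-0.1, -0.4, 0.1]
opening: 0.0003
grip_force: 0.0
t 25.25 tray [[-52.1 -44.5 143.6]] off [ 65.   81.6 150.7] rot [ 0.001  0.    -0.005] F [-0.2 -0.4  0.1]
expect plate(visible)/peg/boss px [[347.  49.]
 [357.  86.]
 [296.  87.]]
[ 319   16   50   62 2888] [[2.0, 92.3, 20.0], [43.9, 92.1, 20.0], [48.5, 43.2, 20.0], [4.5, 43.4, 20.0]]
circle 349.5 82.2 11.7 [23.7 38.6 48.5] [30.4 39.6 24.5]
circle 293.5 86.8 6.5 [-21.   35.2  48.5] [-18.2  36.   24.5]
circle 350.2 89.8 12.8 [24.7 32.7 48.5] [31.5 33.3 24.5]
circle 341.5 41.2 11.0 [15.2 68.6 48.5] [21.1 72.3 24.5]
```

```bash
python3 - <<'E'
from h import *
d=ctrl.get_image("wrist"); g=cv2.GaussianBlur(cv2.cvtColor(d["image"],cv2.COLOR_RGB2GRAY),(3,3),0).astype(np.float32)
ys=np.arange(24,48,1.)
for x in (-4,2,8,14,36):
    q=proj(d,tw(P,[[x,y,20.5] for y in ys])).astype(np.float32)
    print(x,cv2.remap(g,q[:,:1],q[:,1:],cv2.INTER_LINEAR).ravel().astype(int).tolist())
xs=np.arange(12,46,1.5)
for y in (32,34,36,38):
    q=proj(d,tw(P,[[x,y,48.5] for x in xs])).astype(np.float32); print("peg y",y,cv2.remap(g,q[:,:1],q[:,1:],cv2.INTER_LINEAR).ravel().astype(int).tolist())
E
```

```text
-4 [127, 128, 128, 128, 127, 115, 89, 80, 92, 96, 97, 100, 104, 106, 105, 104, 99, 87, 102, 137, 147, 145, 143, 143]
2 [125, 126, 127, 128, 125, 107, 84, 80, 92, 99, 104, 104, 104, 105, 104, 102, 97, 87, 98, 125, 127, 115, 96, 88]
8 [130, 130, 129, 130, 126, 107, 84, 84, 100, 104, 106, 104, 103, 104, 103, 101, 97, 92, 96, 107, 136, 172, 181, 185]
14 [129, 129, 129, 127, 120, 107, 89, 87, 99, 103, 104, 103, 101, 103, 104, 102, 99, 92, 88, 97, 128, 161, 171, 179]
36 [147, 146, 145, 144, 143, 139, 126, 124, 172, 211, 218, 217, 216, 216, 216, 216, 216, 217, 203, 151, 131, 161, 178, 180]
peg y 32 [101, 100, 92, 128, 98, 64, 61, 64, 120, 182, 198, 197, 179, 134, 68, 62, 133, 205, 205, 145, 90, 79, 87]
peg y 34 [103, 89, 103, 110, 55, 58, 57, 127, 212, 218, 217, 217, 215, 177, 73, 60, 142, 214, 216, 200, 175, 176, 191]
peg y 36 [101, 75, 81, 80, 58, 56, 62, 171, 217, 217, 216, 216, 215, 205, 93, 61, 143, 214, 214, 214, 215, 215, 215]
peg y 38 [101, 90, 74, 92, 68, 60, 62, 139, 218, 217, 217, 216, 216, 194, 85, 62, 133, 213, 213, 214, 214, 214, 215]
```

The gate arm spans y 30 to 41.5 at every x, so it is parallel to x and shut. The plate's rear edge is at y ≈ 43.3, so it is home, and the robot is clear. I hand in the job.

```bash
python3 -c "
from station import ctrl
print(ctrl.finish_job())"
```

```text
the job is handed in; nothing more can be done
None
```

I slid the plate home against the fence and end stop, shut the gate behind it, backed the arm clear and handed the job in at about 25 s; the tools lay outside the arm's path, though I did not re-check them by camera.

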